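# Put the amplifier into operate and start the tuner

### The arm

A 6-joint arm with a two-finger parallel gripper is mounted at the origin on the work surface. World frame = base frame: x ahead of the robot, y to its left, z up, the work surface at z = 0. Lengths are in m, angles in rad, forces in N, time in s.
With the tool pointing down it reaches from about 0.35 to 0.875 m from the base axis. Payload 4.2 kg.
Tool frame: the origin (TCP) lies at the very end of the fingers, on their centre line; the grasp point (between the pads) lies 19 mm behind it; z points along the fingers, y is the line along which they close (so a half turn about z gives the same grasp; the last joint's range is limited). The gripper opens to 87 mm and grips with 3 to 60 N. Pads are 19 mm wide; open, the fingers measure 117 mm over their backs; the gripper's body (75 mm by 190 mm) begins 51 mm behind the grasp point.
Start: joints at [-1.027, 0.385, 0.008, 0, -1.194, -0.259], TCP at [0.176, -0.6, 0.223] pointing down, gripper open.
Joint ranges: [-3.14, 3.14], [-1.21, 2.06], [-1.07, 1.41], [-3.16, 2.05], [-2.99, -0.16], [-3.1, 3.1]. Speed limits (rad/s): [2.79, 2.79, 3.14, 3.14, 3.14, 3.14].

### API

Orientations are given as a unit quaternion [w, x, y, z].
In Python, from rig import bot gives the robot as it stands.
- The arm moves only by the tool send_rows, never from a script. Its argument "steps" is a list of rows, each a list of 7 numbers: the gripper's target within -1 to 1 (fully open at 1, half-way at 0, shut at -1), then the shift along the tool's x, y, z each as a share of 4 cm, from -1 to 1, then the turn, a rotation vector about the tool's x, y, z each as a share of 8 degrees, from -1 to 1. A call has 1 to 20 rows; each row shifts and turns the commanded pose from where the row before left it, along the tool's axes as they then stand; what a row does not reach is not made up. A row lasts 1/8 s, in which the tool goes at most 62.5 mm and 10.7 degrees, less where a joint would pass 70% of its speed; a pose out of reach is approached as far as the arm can. A call with a number of a shift or a turn outside -1 to 1 is refused whole. A call with a gripper value outside its range is refused whole. The fingers move at their own pace and stop on an object; "squeeze" is the grip in N (left out, the last holds). Time passes only in rows, so rows that do not move let the fingers close. It gives the time, the measured TCP pose, the force, the opening and the grip force at its end, in the units of the state.
- bot.read_state(): the state, without advancing time (a new reading comes with each control period).
- bot.snapshot(name): name is "side" or "top"; returns (picture, depth): 384x512x3 uint8, blue, green, red; 384x512 float32, m along the optical axis (not along the pixel's ray), 0 where there is no reading.
- bot.camera_model(name): a dict with "intrinsics" (3x3 intrinsics, pixels), "R" (3x3) and "t" (3): a world point X has camera coordinates R X + t. Camera axes: x right, y down, z forward; pixel columns grow to the right and rows downward; lengths in m; the calibration is good to about 2 mm. A picture is of the moment at which its call begins. camera_model takes no time and is no camera call.
- bot.hand_in(): hands the job in; it is judged then, once.
The state is a dict: "time": time; "joint_pos": joint angles; "dq": joint speeds; "effort": joint torques, N m; "ee_pos": TCP position; "tcp_rot": TCP orientation; "contact_force": force on the tool from outside, world axes, zero at the start; "ft_torque": the same for the moment, N m; "grip_width": finger opening in m; "gripper_force": force on a finger pad.
Only numpy, scipy, OpenCV 4.12 (cv2) and the standard library are available. Lean on these libraries where they do the work, as an engineer would, in place of code of your own. Each camera call takes 0.05 s, during which the arm holds its last target. There are 200 camera calls.

### The job

Put the station on the air: push the red lever from off, past its first detent, all the way home to its second stop, and then press the antenna tuner's green button fully down and let it come back up. Push without forcing anything and do not pick anything up; leave the black lever off and everything else on the table where it is.

Things in the scene. Friction and masses are not known exactly. Their poses are not given: they have to be found in the camera images.
- red_unit: Amplifier control box with the red lever: dark grey, 160 long (its x) by 100 wide by 50 mm high, fixed to the table; silver gate plate with a slot on top, and beside the slot grey, yellow and green patches marking off, first detent and second stop. Its origin is the centre of its underside; x points from its front panel to its rear (the way the lever goes to switch on), z up.
- red_paddle (a point): Centre of the red lever's paddle, an upright block with rounded edges: 12 mm thick along the travel, 36 mm wide across it, 30 mm tall; its underside is 12 mm and its top 42 mm above the box's flat top. At rest at off it is 30 mm in front of the middle of the box (box x = -30 mm, y = 0, 77 mm above the table); it moves along the box's +x only, up to x = +30 mm. Only a thin 6 by 8 mm steel stem carries it.
- red_lever (a joint): Travel of the red lever in m. Spring detents hold it at three places: 0 = off, 0.030 = first detent, 0.060 = second stop (rigid). Ridges with tops at 0.015 and 0.045 lie between them: each takes about 8 N to push over; beyond its top the spring pulls the lever on into the next place (past about 0.048 it runs home by itself), before the top it falls back.
- black_unit: The other amplifier's control box, the same in all but its black lever; to be left off. Its origin is the centre of its underside; x points from its front panel to its rear (the way the lever goes to switch on), z up.
- black_paddle (a point): Centre of the black lever's paddle, an upright block with rounded edges: 12 mm thick along the travel, 36 mm wide across it, 30 mm tall; its underside is 12 mm and its top 42 mm above the box's flat top. At rest at off it is 30 mm in front of the middle of the box (box x = -30 mm, y = 0, 77 mm above the table); it moves along the box's +x only, up to x = +30 mm. Only a thin 6 by 8 mm steel stem carries it.
- black_lever (a joint): Travel of the black lever in m, 0 at off; the same mechanism. To stay at 0.
- tuner: Antenna tuner: light grey box, 150 long (its x) by 120 wide by 50 mm high, fixed to the table, with one round green push button in a black housing on top. Its origin is the centre of its underside; x points from its front panel to its rear, z up.
- tune_button_top (a point): Middle of the top face of the tuner's green button, a disc of 32 mm diameter standing out of its housing, at x = -25, y = +20 mm on the tuner. It is pressed straight down.
- tune_button (a joint): How far the button is pressed in m: 0 out, 0.006 fully down. A spring pushes it back; fully down takes 5 N.
- mug: Blue mug, 80 mm across and 92 mm high, handle to one side, loose. Origin: centre of its underside.
- jar: Small glass jar with a yellow cap, 52 mm across, 60 mm high, loose. Origin: centre of its underside.
- carton: White carton, 60 by 45 by 40 mm high, loose. Origin: centre of its underside.
- adapter: Brass coaxial adapter standing upright, 22 mm across, 38 mm high, loose. Origin: centre of its underside.
- microphone: Black hand microphone lying flat, 90 by 55 by 30 mm high, loose. Origin: centre of its underside.
- screwdriver: Screwdriver with an orange handle lying on the table, 150 mm long, loose. Origin near its middle, on the underside.
- roll_case: Round blue case, 68 mm across, 30 mm high, loose. Origin: centre of its underside.
Not all that is in view belongs to the job. Leave any purple look-alike of the tuner alone.

How it is judged:
By the outcome, as a careful person would: the job done as asked, in the order asked, and still so for the second after the job is handed in, with the robot touching nothing.
It also fails if it takes over 48 s, if anything falls off the work surface, if the arm or the gripper's body presses on something with over 40 N, if the wrist force passes 120 N, or if a joint passes its speed limit or range.

## Working session

There is one attempt and no reset: what is moved stays moved. The work goes in short steps, Python scripts to look and compute and a tool call to move; the robot and the scene stay as the last step left them, time stands still between calls to the robot, and variables do not carry over. Pictures are saved under pics/ and viewed, at most 10 in all, crops included, and the job is handed in when it is done.

Besides the shell and the picture viewer there is one more tool, called after "Emit:" as name(argument=value, ...) on one line, values as JSON. send_rows: Moves the arm, as the interface text tells. Shift numbers are shares of 4 cm and turn numbers shares of 8 degrees, none past 1 either way. Its arguments: {"type":"object","properties":{"steps":{"type":"array","items":{"type":"array","items":{"type":"number"}}},"squeeze":{"type":"number"}},"required":["steps"]}

```bash
mkdir -p pics; python3 - <<'E'
from rig import bot
import cv2,numpy as np
for n in("top","side"):
    p,d=bot.snapshot(n); cv2.imwrite(f"pics/{n}0.png",p); np.save(f"pics/{n}0.npy",d)
    m=bot.camera_model(n); R=np.array(m["R"]);print(n,-R.T@np.array(m["t"]),R[2],m["intrinsics"])
print(bot.read_state())
E
```

```text
top [0.31468984 0.01784743 1.25048627] [ 0.15484726 -0.019761   -0.98774077] [[447.68303556   0.         255.68670075]
 [  0.         447.68303556 189.81212737]
 [  0.           0.           1.        ]]
side [0.02022432 0.57266428 0.80868748] [ 0.45490983 -0.56277577 -0.69017424] [[389.51787888   0.         257.565856  ]
 [  0.         389.51787888 191.62037191]
 [  0.           0.           1.        ]]
{'time': 0.1, 'joint_pos': array([-1.02741338e+00,  3.85502449e-01,  6.79504298e-03, -4.58677156e-04,
       -1.19401127e+00, -2.58606719e-01]), 'dq': array([-1.24619598e-03, -2.59965147e-03,  3.90221677e-03,  1.35134651e-04,
       -6.87302866e-04,  3.35999251e-05]), 'effort': array([ 1.63731038e-04, -3.91689885e+01,  1.87935126e+01,  4.23191965e+00,
        1.34809440e-02, -7.35955450e-05]), 'ee_pos': array([ 0.1754692 , -0.59931128,  0.22156446]), 'tcp_rot': array([-1.78919845e-04, -1.41823663e-01,  9.89891448e-01,  9.68135139e-04]), 'contact_force': array([0.59957679, 0.15159778, 0.20776614]), 'ft_torque': array([ 0.00804183, -0.00594609, -0.04222214]), 'gripper_force': 0.0, 'grip_width': 0.08684483666831991}
```

View pics/top0.png

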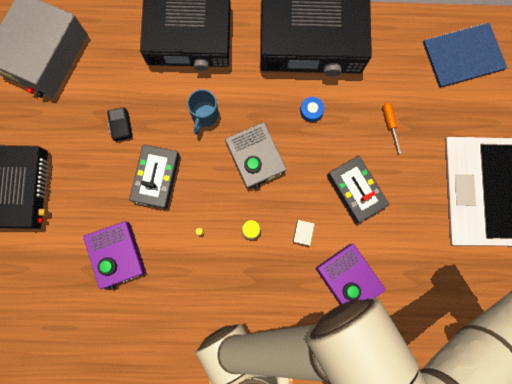

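View pics/side0.png

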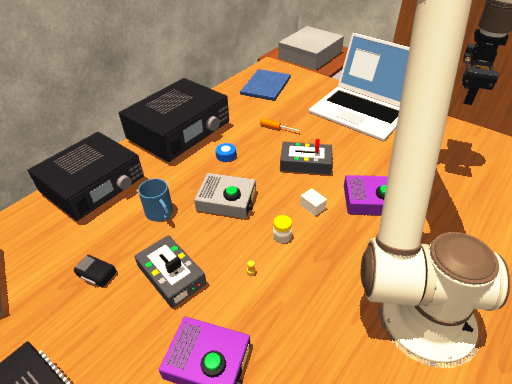

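Top view: the red-lever unit is at (357,188) with its paddle at (367,197). The black-lever unit, to be left alone, is at (155,177). The grey tuner is at (255,157) with its green button at (253,164). The purple look-alikes are at (114,256) with a button at (106,267), and at (350,275) with a button at (353,292). By the description I choose the dark box with the red paddle and the light grey tuner, and I'll check both in a close crop.

```bash
cat > h.py <<'E'
import cv2,numpy as np
from rig import bot
def ray(n,px,z):
    m=bot.camera_model(n);R=np.array(m["R"]);c=-R.T@np.array(m["t"])
    d=R.T@np.linalg.inv(m["intrinsics"])@np.array([px[0],px[1],1.]);return c+d*(z-c[2])/d[2]
def proj(n,X):
    m=bot.camera_model(n);q=np.array(m["intrinsics"])@(np.array(m["R"])@X+m["t"]);return q[:2]/q[2]
def dep(n,px,d):
    m=bot.camera_model(n);R=np.array(m["R"]);c=-R.T@np.array(m["t"])
    return c+R.T@np.linalg.inv(m["intrinsics"])@np.array([px[0],px[1],1.])*d[int(px[1]),int(px[0])]
def blobs(p,lo,hi,amin=8):
    h=cv2.cvtColor(p,cv2.COLOR_BGR2HSV);m=cv2.inRange(h,lo,hi)
    n,l,s,c=cv2.connectedComponentsWithStats(m)
    return [(s[i,4],c[i]) for i in range(1,n) if s[i,4]>=amin]
E
python3 - <<'E'
from h import *
np.set_printoptions(precision=4,suppress=True)
for n in("top","side"):
    p=cv2.imread(f"pics/{n}0.png");d=np.load(f"pics/{n}0.npy")
    x0,y0,x1,y1=(220,110,400,240) if n=="top" else (180,130,345,225)
    print(n)
    for nm,lo,hi in(("red",(0,180,80),(4,255,255)),("green",(45,100,60),(85,255,255)),("yel",(26,120,100),(34,255,255))):
        for a,c in blobs(p,lo,hi):
            if x0<c[0]<x1 and y0<c[1]<y1: print(nm,a,c,"depth",dep(n,c.round(),d),"z50",ray(n,c,.05))
    cv2.imwrite(f"pics/{n}c.png",cv2.resize(p[y0:y1,x0:x1],None,fx=4.2,fy=4.2,interpolation=cv2.INTER_CUBIC))
    # box tops from height mask
    m=bot.camera_model(n);R=np.array(m["R"]);K=np.array(m["intrinsics"])
    v,u=np.mgrid[:384,:512];P=np.stack([u,v,np.ones_like(u)],-1)@np.linalg.inv(K).T*d[...,None]
    P=(P-m["t"])@R
    if n=="top":
        M=((P[...,2]>.035)&(P[...,2]<.062)).astype(np.uint8)
        nn,l,s,c=cv2.connectedComponentsWithStats(M)
        for i in range(1,nn):
            if s[i,4]>400 and x0<c[i][0]<x1:
                q=P[l==i];q=q[abs(q[:,2]-np.median(q[:,2]))<.006]
                r=cv2.minAreaRect(q[:,:2].astype(np.float32));print("box",c[i],r,np.median(q[:,2]))
E
```

```text
top
red 52 [367.8462 195.6923] depth [ 0.485  -0.2995  0.097 ] z50 [ 0.4928 -0.3121  0.05  ]
green 119 [252.479  163.3361] depth [0.5716 0.0054 0.0748] z50 [0.5761 0.0038 0.05  ]
green 26 [364.5 172. ] depth [ 0.5572 -0.3014  0.0556] z50 [ 0.5584 -0.3043  0.05  ]
green 24 [341.875  184.9583] depth [ 0.5204 -0.2412  0.0526] z50 [ 0.521  -0.2414  0.05  ]
yel 27 [370.3333 181.5556] depth [ 0.5305 -0.3184  0.0516] z50 [ 0.532  -0.3198  0.05  ]
yel 29 [347.7586 194.3793] depth [ 0.4961 -0.2574  0.0516] z50 [ 0.4953 -0.2571  0.05  ]
yel 240 [250.8167 228.8333] depth [0.3958 0.0047 0.0598] z50 [0.3969 0.0051 0.05  ]
box [255.4099 153.8033] ((0.603663980960846, -0.0031489208340644836), (0.15101192891597748, 0.1201508417725563), 25.205888748168945) 0.04997634595770206
box [357.7519 188.2202] ((0.513927698135376, -0.2868851125240326), (0.16002866625785828, 0.10178966820240021), 31.1386661529541) 0.050528584522289616
box [350.1597 274.74  ] ((0.27095508575439453, -0.2633543610572815), (0.15037408471107483, 0.12000345438718796), 35.21417999267578) 0.046359499750626657
side
red 47 [316.6383 145.7234] depth [ 0.4767 -0.2843  0.0871] z50 [ 0.5018 -0.3289  0.05  ]
green 12 [297.5 144. ] depth [ 0.5544 -0.3002  0.0502] z50 [ 0.5558 -0.2994  0.05  ]
green 15 [296. 158.] depth [ 0.5185 -0.2357  0.0511] z50 [ 0.5191 -0.2368  0.05  ]
green 97 [231.2165 190.6082] depth [0.5655 0.0142 0.0717] z50 [ 0.5821 -0.0038  0.05  ]
yel 11 [306.3636 144.9091] depth [ 0.532  -0.3131  0.0487] z50 [ 0.5304 -0.3126  0.05  ]
yel 9 [305.6667 158.3333] depth [ 0.4949 -0.2562  0.0494] z50 [ 0.4945 -0.2536  0.05  ]
yel 192 [282.2708 221.3073] depth [0.3963 0.0093 0.059 ] z50 [0.3996 0.003  0.05  ]
```

View pics/topc.png

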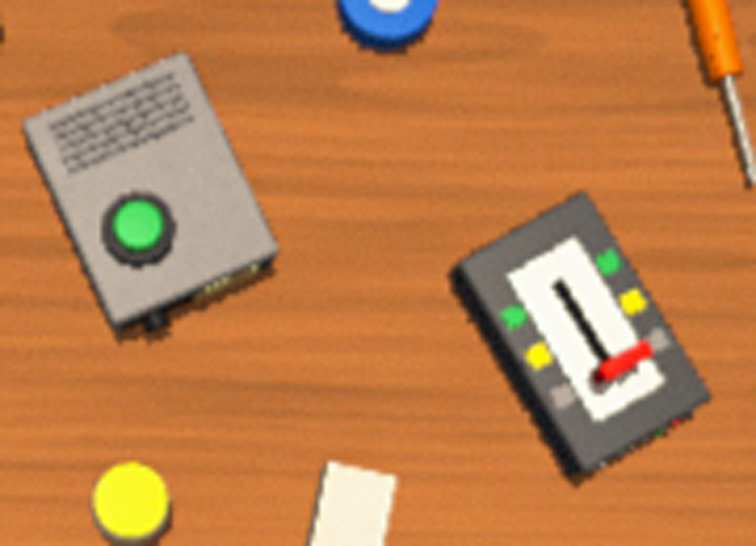

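View pics/sidec.png

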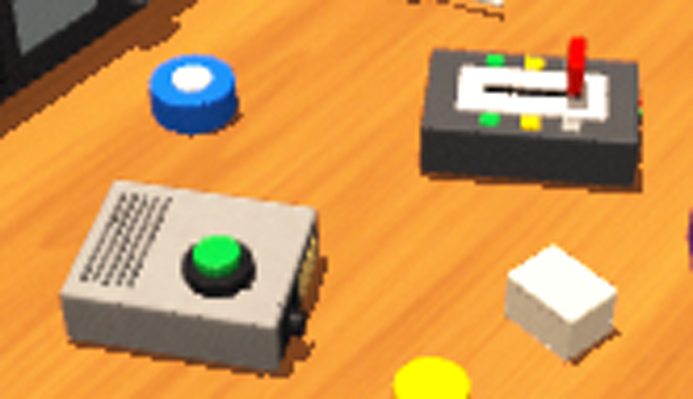

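The crops confirm it: a dark box with a red paddle at its front (grey-patch) end, and a light grey tuner with its green button. The red unit's centre is about (0.514,-0.287) with yaw about 31°, and its size checks (160x102). I'll close the gripper, align the tool and stage in front of the paddle.

Emit:
send_rows(steps=[[-1, 0, 0, 0, 0, 0, -0.9], [-1, 0, 0, 0, 0, 0, -0.9], [-1, -0.79, 0.195, 0, 0, 0, 0], [-1, -0.79, 0.195, 0, 0, 0, 0], [-1, -0.79, 0.195, 0, 0, 0, 0], [-1, -0.79, 0.195, 0, 0, 0, 0], [-1, -0.79, 0.195, 0, 0, 0, 0], [-1, -0.79, 0.195, 0, 0, 0, 0], [-1, -0.79, 0.195, 0, 0, 0, 0], [-1, -0.79, 0.195, 0, 0, 0, 0], [-1, -0.79, 0.195, 0, 0, 0, 0], [-1, -0.79, 0.195, 0, 0, 0, 0], [-1, -0.79, 0.195, 0, 0, 0, 0], [-1, -0.79, 0.195, 0, 0, 0, 0], [-1, 0, 0, 0, 0, 0, 0], [-1, 0, 0, 0, 0, 0, 0]], squeeze=10)

```text
time: 2.1
ee_pos: [0.4533, -0.3257, 0.2222]
tcp_rot: [-0.0, -0.265, 0.964, 0.0]
contact_force: [-0.3, -0.8, -0.2]
grip_width: 0.0008
gripper_force: 0.0
```

Emit:
send_rows(steps=[[-1, 0, 0.05, 0.75, 0, 0, 0], [-1, 0, 0, 0.75, 0, 0, 0], [-1, 0, 0, 0.75, 0, 0, 0], [-1, 0, 0, 0.75, 0, 0, 0], [-1, 0, 0, 0.75, 0, 0, 0], [-1, 0, 0, 0, 0, 0, 0], [-1, 0, 0, 0, 0, 0, 0]])

```text
time: 2.98
ee_pos: [0.4532, -0.3248, 0.0737]
tcp_rot: [0.001, -0.265, 0.964, -0.001]
contact_force: [-0.7, -0.6, 1.0]
grip_width: 0.0005
gripper_force: 0.0
```

```bash
python3 - <<'E'
from h import *
s=bot.read_state();print(s["ee_pos"],s["contact_force"])
p,d=bot.snapshot("side")
cv2.imwrite("pics/s1.png",cv2.resize(p[90:200,250:390],None,fx=5,fy=5,interpolation=cv2.INTER_CUBIC))
E
```

```text
[ 0.45316259 -0.32482543  0.07365741] [-0.68415641 -0.62456477  0.96918418]
```

View pics/s1.png

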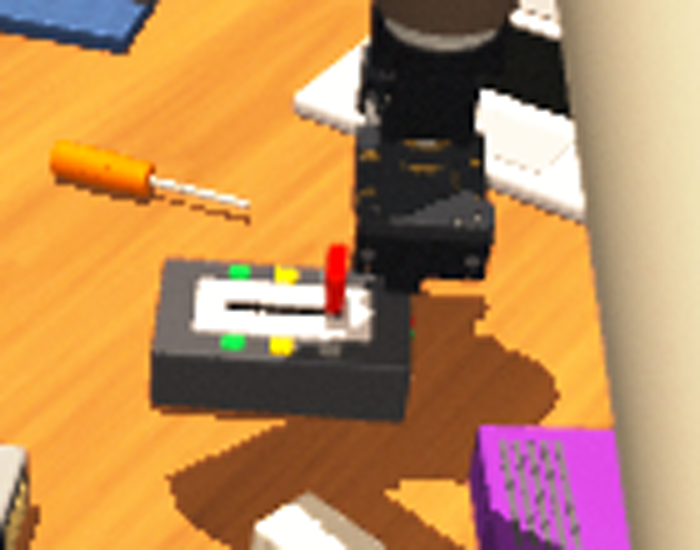

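The crop shows the closed fingers at (400,265), just in front of the red paddle at (336,280) and clear of it. I'll approach gently to find contact.

Emit:
send_rows(steps=[[-1, -0.25, 0, 0, 0, 0, 0], [-1, -0.25, 0, 0, 0, 0, 0], [-1, -0.1, 0, 0, 0, 0, 0], [-1, -0.1, 0, 0, 0, 0, 0], [-1, -0.1, 0, 0, 0, 0, 0], [-1, 0, 0, 0, 0, 0, 0]])

```text
time: 3.78
ee_pos: [0.4786, -0.3086, 0.073]
tcp_rot: [-0.002, -0.265, 0.964, 0.0]
contact_force: [-5.1, -6.5, 4.2]
grip_width: 0.0003
gripper_force: 3.5
```

Emit:
send_rows(steps=[[-1, -0.1, 0, 0, 0, 0, 0], [-1, -0.1, 0, 0, 0, 0, 0], [-1, -0.1, 0, 0, 0, 0, 0], [-1, -0.1, 0, 0, 0, 0, 0], [-1, -0.1, 0, 0, 0, 0, 0], [-1, -0.1, 0, 0, 0, 0, 0], [-1, -0.1, 0, 0, 0, 0, 0], [-1, -0.1, 0, 0, 0, 0, 0], [-1, -0.1, 0, 0, 0, 0, 0]])

```text
time: 4.9
ee_pos: [0.5083, -0.2906, 0.0726]
tcp_rot: [-0.003, -0.265, 0.964, 0.0]
contact_force: [-6.6, -7.7, 2.0]
grip_width: 0.0005
gripper_force: 5.5
```

Emit:
send_rows(steps=[[-1, -0.1, 0, 0, 0, 0, 0], [-1, -0.1, 0, 0, 0, 0, 0], [-1, -0.1, 0, 0, 0, 0, 0], [-1, -0.05, 0, 0, 0, 0, 0], [-1, 0, 0, 0, 0, 0, 0]])

```text
time: 5.52
ee_pos: [0.5237, -0.2816, 0.0725]
tcp_rot: [0.0, -0.265, 0.964, 0.0]
contact_force: [-0.4, 0.4, 0.2]
grip_width: 0.0002
gripper_force: 0.0
```

Emit:
send_rows(steps=[[-1, 0.3, 0, 0, 0, 0, 0], [-1, 0.3, 0, 0, 0, 0, 0], [-1, 0, 0, -0.7, 0, 0, 0], [-1, 0, 0, -0.8, 0, 0, 0], [-1, 0, 0, -0.8, 0, 0, 0], [-1, 0, 0, -0.8, 0, 0, 0], [-1, 0, 0, 0, 0, 0, 0]])

```text
time: 6.4
ee_pos: [0.5033, -0.2954, 0.1997]
tcp_rot: [0.003, -0.265, 0.964, -0.002]
contact_force: [0.3, -0.3, 0.4]
grip_width: 0.0005
gripper_force: 0.0
```

```bash
python3 - <<'E'
from h import *
np.set_printoptions(precision=4,suppress=True)
s=bot.read_state();print(s["ee_pos"],s["tcp_rot"],s["contact_force"])
p,d=bot.snapshot("side")
q=cv2.resize(p[120:215,180:340],None,fx=4.5,fy=4.5,interpolation=cv2.INTER_CUBIC);cv2.imwrite("pics/s2.png",q)
for a,c in blobs(p,(0,180,80),(4,255,255)):
    if 270<c[0]<340 and 120<c[1]<180: print(a,c)
u=np.array([.858,.5135])
for t in(0,.03,.06): print(t,proj("side",np.r_[np.array([.514,-.287])+u*(t-.03),.077]))
pt,dt=bot.snapshot("top")
for a,c in blobs(pt,(45,100,60),(85,255,255)): print(a,c,dep("top",c.round(),dt),ray("top",c,.0735))
m=cv2.inRange(cv2.cvtColor(p,cv2.COLOR_BGR2HSV),(45,100,60),(85,255,255))
ps=[c for a,c in blobs(p,(45,100,60),(85,255,255),40) if 210<c[0]<250]
print([ray("side",c,.072) for c in ps])
E
```

```text
[ 0.5033 -0.2954  0.1997] [ 0.0026 -0.2646  0.9644 -0.0018] [ 0.2967 -0.3428  0.3687]
43 [297.6744 144.1163]
0 [316.618  144.4385]
0.03 [306.9202 143.7982]
0.06 [297.2708 143.1611]
27 [142.4444 161.7778] [0.5732 0.3047 0.051 ] [0.569  0.2982 0.0735]
119 [252.479  163.3361] [0.5719 0.0054 0.0734] [0.571  0.0041 0.0735]
24 [168.5 167. ] [0.5617 0.2343 0.0468] [0.5562 0.2282 0.0735]
20 [364.7 171.4] [ 0.5614 -0.306   0.0491] [ 0.5553 -0.2986  0.0735]
139 [105.2446 266.0719] [0.2929 0.3816 0.0645] [0.2929 0.3782 0.0735]
108 [354.037  291.6852] [ 0.237  -0.2648  0.0701] [ 0.238  -0.2641  0.0735]
[array([0.5659, 0.0129, 0.072 ]), array([0.2873, 0.3873, 0.072 ])]
```

View pics/s2.png

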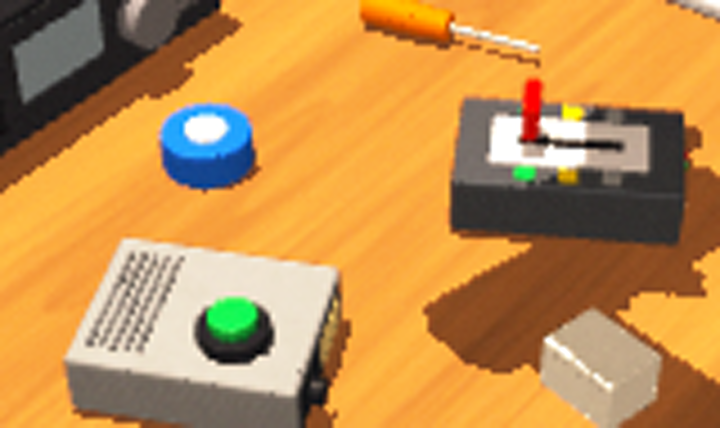

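The picture shows the red paddle at crop (533,110), by the green patches. Its blob is at (297.7,144.1) against a predicted second-stop position of (297.3,143.2), so it is home. Next is the tuner button at (0.572,0.0045), top z about 0.0735.

Emit:
send_rows(steps=[[-1, -0.53, 0.556, 0, 0, 0, 0], [-1, -0.53, 0.556, 0, 0, 0, 0], [-1, -0.53, 0.556, 0, 0, 0, 0], [-1, -0.53, 0.556, 0, 0, 0, 0], [-1, -0.53, 0.556, 0, 0, 0, 0], [-1, -0.53, 0.556, 0, 0, 0, 0], [-1, -0.53, 0.556, 0, 0, 0, 0], [-1, -0.53, 0.556, 0, 0, 0, 0], [-1, -0.53, 0.556, 0, 0, 0, 0], [-1, -0.53, 0.556, 0, 0, 0, 0], [-1, 0, 0, 0.9, 0, 0, 0], [-1, 0, 0, 0.9, 0, 0, 0], [-1, 0, 0, 0.7, 0, 0, 0], [-1, 0, 0, 0, 0, 0, 0], [-1, 0, 0, 0, 0, 0, 0]])

```text
time: 8.38
ee_pos: [0.5717, 0.005, 0.097]
tcp_rot: [0.0, -0.265, 0.964, -0.0]
contact_force: [0.6, 0.9, 0.5]
grip_width: 0.0004
gripper_force: 0.0
```

Emit:
send_rows(steps=[[-1, 0, 0, 0.25, 0, 0, 0], [-1, 0, 0, 0.2, 0, 0, 0], [-1, 0, 0, 0.05, 0, 0, 0], [-1, 0, 0, 0.05, 0, 0, 0], [-1, 0, 0, 0.05, 0, 0, 0], [-1, 0, 0, 0, 0, 0, 0]])

```text
time: 9.12
ee_pos: [0.5714, 0.0052, 0.0726]
tcp_rot: [0.0, -0.265, 0.964, -0.0]
contact_force: [-0.2, -0.2, -0.4]
grip_width: 0.0007
gripper_force: 0.0
```

Emit:
send_rows(steps=[[-1, 0, 0, 0.05, 0, 0, 0], [-1, 0, 0, 0.05, 0, 0, 0], [-1, 0, 0, 0, 0, 0, 0]])

```text
time: 9.5
ee_pos: [0.5715, 0.0052, 0.0688]
tcp_rot: [0.0, -0.265, 0.964, -0.0]
contact_force: [-0.6, 1.3, 3.8]
grip_width: 0.0003
gripper_force: 1.7
```

Emit:
send_rows(steps=[[-1, 0, 0, 0.05, 0, 0, 0], [-1, 0, 0, 0, 0, 0, 0]])

```text
time: 9.75
ee_pos: [0.5715, 0.0052, 0.0668]
tcp_rot: [0.0, -0.265, 0.964, -0.0]
contact_force: [-0.6, 0.7, 3.9]
grip_width: 0.0008
gripper_force: 2.3
```

Contact is made and the force is not yet past 5 N, so I'll keep pressing in small steps until it rises clearly.

Emit:
send_rows(steps=[[-1, 0, 0, 0.05, 0, 0, 0], [-1, 0, 0, 0, 0, 0, 0]])

```text
time: 10.0
ee_pos: [0.5716, 0.0052, 0.0663]
tcp_rot: [0.0, -0.265, 0.964, -0.0]
contact_force: [-4.3, 0.6, 13.1]
grip_width: 0.0004
gripper_force: 6.3
```

Emit:
send_rows(steps=[[-1, 0, 0, 0.03, 0, 0, 0], [-1, 0, 0, 0, 0, 0, 0]])

```text
time: 10.25
ee_pos: [0.5716, 0.0052, 0.0662]
tcp_rot: [0.001, -0.265, 0.964, -0.0]
contact_force: [-5.5, 1.7, 17.7]
grip_width: 0.0009
gripper_force: 9.0
```

It is bottomed at 0.0662, about 6 mm below first contact, at 17 N. Release and retreat.

Emit:
send_rows(steps=[[-1, 0, 0, -0.2, 0, 0, 0], [-1, 0, 0, -0.5, 0, 0, 0], [-1, 0, 0, -0.9, 0, 0, 0], [-1, 0, 0, -0.9, 0, 0, 0], [-1, 0, 0, -0.9, 0, 0, 0], [-1, 0.8, -0.8, 0, 0, 0, 0], [-1, 0.8, -0.8, 0, 0, 0, 0], [-1, 0.8, -0.8, 0, 0, 0, 0], [-1, 0, 0, 0, 0, 0, 0], [-1, 0, 0, 0, 0, 0, 0]])

```text
time: 11.5
ee_pos: [0.5377, -0.1263, 0.1988]
tcp_rot: [-0.0, -0.265, 0.964, 0.0]
contact_force: [0.8, 0.2, -0.0]
grip_width: 0.0006
gripper_force: 0.0
```

```bash
python3 - <<'E'
from h import *
np.set_printoptions(precision=4,suppress=True)
s=bot.read_state();print(s["time"],s["ee_pos"],s["contact_force"])
p,d=bot.snapshot("side");cv2.imwrite("pics/s3.png",p)
print([c for a,c in blobs(p,(0,180,80),(4,255,255)) if 270<c[0]<340 and 120<c[1]<180])
d0=np.load("pics/side0.npy")
b=[c for a,c in blobs(p,(45,100,60),(85,255,255),40) if 210<c[0]<250];print(b,[(dep("side",c.round(),d),dep("side",c.round(),d0)) for c in b])
E
```

```text
11.5 [ 0.5377 -0.1263  0.1988] [ 0.819   0.2015 -0.0485]
[array([297.7143, 144.0238])]
[array([231.2165, 190.6082]), array([212.2165, 360.9882])] [(array([0.5656, 0.0141, 0.0715]), array([0.5655, 0.0142, 0.0717])), (array([0.2895, 0.3863, 0.0671]), array([0.2893, 0.3864, 0.0675]))]
```

View pics/s3.png

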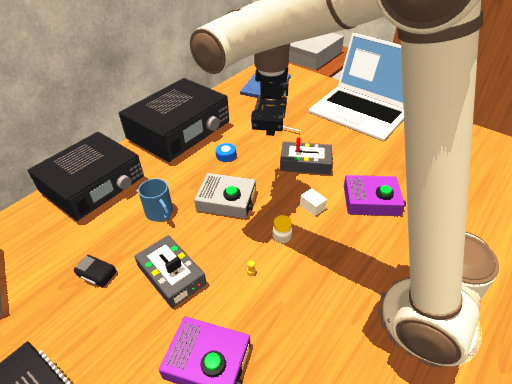

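The red lever is still home at (298,144), and the button at (231,191) is back up with its depth unchanged. The black lever at (170,262) and the loose items have not moved, and the arm is clear.

```bash
python3 -c "
from rig import bot
print(bot.hand_in())"
```

```text
the job is handed in; nothing more can be done
None
```

The red lever is home at its second stop, the tuner's green button was then pressed fully down and has come back up, nothing else on the table was moved, and the job is handed in at about 11.6 s.

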